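# Smooth the toy shelf's lip rail with the sanding block

### The arm

A 6-joint arm with a two-finger parallel gripper is mounted at the origin on the work surface. World frame = base frame: x ahead of the robot, y to its left, z up, the work surface at z = 0. Lengths are in m, angles in rad, forces in N, time in s.
With the tool pointing down it reaches from about 0.3 to 0.875 m from the base axis. Payload 6.4 kg.
Tool frame: the origin (TCP) lies between the finger pads; the fingertips stand ctrl.tip_reach ahead of it and the grasp point (between the pads) lies 11 mm behind it (ctrl.tip_reach is the distance from the TCP to the fingertips, in m); z points along the fingers, x is the direction in which the jaws open and shut, and the axes are right-handed (so a half turn about z gives the same grasp; the last joint's range is limited). The gripper opens to 85 mm and grips with 20 to 120 N. Pads are 22 mm wide; open, the fingers measure 114 mm over their backs; the gripper's body (76 mm by 85 mm) begins 54 mm behind the grasp point. The pads swing forward as they close: fully open they stand 13 mm farther back than shut.
Start: joints at [-1.552, 0.181, 1.607, -0, 1.354, -0.206], TCP at [0.128, -0.561, 0.239] pointing down, gripper open.
Joint ranges: [-2.99, 2.99], [-0.89, 2.07], [0.3, 2.58], [-1.14, 4.28], [0, 2.63], [-3.12, 3.12]. Speed limits (rad/s): [2.57, 2.57, 3.01, 3.14, 3.14, 3.14].

### API

Orientations are given as a unit quaternion [w, x, y, z].
In Python, from bench import telemetry, viewer, ticket, nets, ctrl gives the robot as it stands.
- The arm moves only by the tool step_arm, never from a script. Its argument "plan" is a list of rows, each a list of 2 entries, a list of its own where there are three numbers: the shift along the tool's x, y, z in m, then the turn, a rotation vector about the tool's x, y, z in degrees. A call has 1 to 5 rows; each row is the pose to reach, as a shift and turn from the pose commanded when the call began, along the tool's axes at that moment; what a row does not reach only later rows make up. A row lasts 1/10 s, in which the tool goes at most 50 mm and 8.59 degrees, less where a joint would pass 70% of its speed; a pose out of reach is approached as far as the arm can. A call with a gripper value outside its range is refused whole. "fingers" is the opening in per cent of the stroke, from 0 (shut) to 100 (fully open), set as the call begins (left out, the last holds). The fingers move at their own pace and stop on an object; the grip force is fixed at half the most. Time passes only in rows, so rows that repeat a pose let the fingers close. It gives the time, the measured TCP pose, the force and the opening at its end, in the units of the state.
- telemetry.get_obs(): the state, without advancing time (a new reading comes with each control period).
- viewer.camera(name): name is "side" or "top"; returns the picture (480x640x3 uint8, red, green, blue); there is no depth.
- viewer.get_calibration(name): a dict with "K" (3x3 intrinsics, pixels), "origin" and "orientation" of the camera in the world. Camera axes: x right, y up, looking along -z (the intrinsics and any distortion apply to the point x, -y, -z); pixel columns grow to the right and rows downward; lengths in m; the calibration is good to about 2 mm. A picture is of the moment at which its call begins. get_calibration takes no time and is no camera call.
- ticket.hand_in(): hands the job in, once; it reports no verdict.
Trained networks look in the newest picture that a camera, given by its name, has taken for a name from the list of things; names that differ only in an ending like _2 or _b are one class to them, and where a whole thing is asked for, a point or a joint stands for the part that bears it (a point fixed in the world has none). Each returns a list of dicts, best first, with "score" (0 to 1); they miss things now and then, are a little off and sometimes report something else, mostly with a low value. They report only what shows in the picture. A call takes as long as a camera call. They do not tell look-alikes from the thing itself.
- nets.boxes_of(thing, camera): "extent" ([left, top, right, bottom] in pixels, round what is visible of it).
The state is a dict: "time_s": time; "q": joint angles; "dq": joint speeds; "joint_efforts": joint torques, N m; "eef_pos": TCP position; "eef_rot": TCP orientation; "wrist_force": force on the tool from outside, world axes, zero at the start; "torque": the same for the moment, N m; "opening": opening from 0.0 (shut) to 1.0 (fully open).
Only numpy, scipy, OpenCV 4.12 (cv2) and the standard library are available. Lean on these libraries where they do the work, as an engineer would, in place of code of your own. Each camera call takes 0.05 s, during which the arm holds its last target.

### The job

Take the wooden sanding block with the ridge handle by its ridge and rub down the top of the beech rail: set its sole on the rail close beside the peg, press it lightly so that the sprung sole gives by a few millimetres but not fully, and sweep it in one stroke, pressed all the way and without lifting, until it reaches the plain end of the rail. Then lift it off, stand it on its sole on the ledge clear of the rail, and let go; leave the ambulance, the crane and the shoe brush where they are.

Things in the scene. Friction and masses are not known exactly. Their poses are not given: they have to be found in the camera images.
- block_grip (a point): Loose brown wooden sanding block standing on its grey sole, 84 (x) x 44 (y) x 78 mm tall, 0.17 kg. Ridge handle 76 x 28 x 46 mm on top (32 to 78 mm above the sole's underside), gripped across its 28 mm (y), over a wider base. This point: centre of the ridge, 55 mm above the underside of the unpressed sole; z up. The shoe brush of like wood is oval, 36 mm low, with no ridge.
- sole (a joint): How far the sprung 8 mm sole plate is pushed up into the block: 0 when free or when the block merely stands, 0.010 m when fully in. It pushes back with 2.8 N at first and 0.7 N more per mm (9.8 N at 10 mm), then it is hard.
- rail: Fixed light beech rail, 300 (x) x 60 (y) x 40 mm high, flat top. Origin: centre of its underside, on the ledge (height 0); z up. A 16 mm thick peg rises 45 mm above the top at x = +135 mm, y = 0; the end at x = -150 mm is plain. With the block in line, its centre is at x = +85 mm when touching the peg and -108 mm when flush with the plain end.
Not all that is in view belongs to the job. What is shaped like the part that bears block_grip but orange or red is not meant.

How it is judged:
On the way, in this order (a step that is already met when the one before it is completed fails the run):
1. the sole is pressed on the rail at the peg end (block centre 50 mm or more from mid-rail) (x of block_grip in the frame of rail between 0.05 and 0.12 m and y of block_grip in the frame of rail between -0.02 and 0.02 m and value of joint sole between 0.001 and 0.0092 m and contact force between block and rail above 1 N), for 0.1 s.
2. still pressed, swept to the stretch 10 to 40 mm on the peg side of mid-rail (x of block_grip in the frame of rail between 0.01 and 0.04 m and y of block_grip in the frame of rail between -0.02 and 0.02 m and value of joint sole between 0.001 and 0.0092 m and contact force between block and rail above 1 N), for 0.1 s.
3. still pressed, swept to the stretch 15 to 50 mm past mid-rail (x of block_grip in the frame of rail between -0.05 and -0.015 m and y of block_grip in the frame of rail between -0.02 and 0.02 m and value of joint sole between 0.001 and 0.0092 m and contact force between block and rail above 1 N), for 0.1 s.
4. still pressed, swept to the plain end (block centre within 62 mm of the end face) (x of block_grip in the frame of rail between -0.15 and -0.088 m and y of block_grip in the frame of rail between -0.02 and 0.02 m and value of joint sole between 0.001 and 0.0092 m and contact force between block and rail above 1 N), for 0.1 s.
At the end, for the whole second after the job is handed in: The block stands on its sole on the ledge (ridge centre 45 to 65 mm above the ledge, within 10 degrees of upright), not touching the rail, at rest and released. On the way its centre stayed within 20 mm of the rail's centre line, the sole pushed in by more than 1 mm and less than 9.2 mm (height (world z) of block_grip between 0.045 and 0.065 m and angle between block_grip's own z axis and vertical below 0.17 rad and contact force between block and rail below 0.1 N and linear speed of block below 0.02 m/s).
It fails at once if the ambulance is moved by more than 20 mm (distance of ambulance from where it was at the start of the episode above 0.02 m).
It fails at once if the crane is moved by more than 20 mm (distance of crane from where it was at the start of the episode above 0.02 m).
It fails at once if the brush is moved by more than 20 mm (distance of brush from where it was at the start of the episode above 0.02 m).
It fails at once if the block is pressed on the rail with more than 30 N (contact force between block and rail above 30 N).
It fails at once if the block is lifted 6 to 25 mm off the middle stretch of the rail (a hop in the stroke) (x of block_grip in the frame of rail between -0.08 and 0.045 m and y of block_grip in the frame of rail between -0.025 and 0.025 m and z of block_grip in the frame of rail between 0.101 and 0.12 m).
It also fails if it takes over 51 s, if anything falls off the work surface, if the arm or the gripper's body presses on something with over 40 N, if the wrist force passes 120 N, or if a joint passes its speed limit or range.

## Working session

There is one attempt and no reset: what is moved stays moved. The work goes in short steps, Python scripts to look and compute and a tool call to move; the robot and the scene stay as the last step left them, time stands still between calls to the robot, and variables do not carry over. Pictures are saved under pics/ and viewed, and the job is handed in when it is done.

Besides the shell and the picture viewer there is one more tool, called after ">>>" by a JSON object that holds its "op" and its "data", one argument or row to a line. step_arm: Moves the arm, as the interface text tells. Its arguments: {"type":"object","properties":{"plan":{"type":"array"},"fingers":{"type":"number"}},"required":["plan"]}

```bash
mkdir -p pics
python3 - <<'E'
from bench import telemetry, viewer, ticket, nets, ctrl
import cv2,numpy as np
o=telemetry.get_obs();print(o,ctrl.tip_reach)
for c in("side","top"):
    im=viewer.camera(c);cv2.imwrite(f"pics/{c}0.png",im[:,:,::-1])
    k=viewer.get_calibration(c);print(c,k)
    for t in("block_grip","rail","ambulance","crane","brush"):
        try:print(t,[(np.round(d["extent"]).tolist(),round(d["score"],2)) for d in nets.boxes_of(t,c)][:4])
        except Exception as e:print(t,e)
E
ls
```

```text
{'time_s': 0.0, 'q': array([-1.55230272e+00,  1.81546613e-01,  1.60799045e+00,  1.50730752e-05,
        1.35380262e+00, -2.06278348e-01]), 'dq': array([-0.0004833 ,  0.0009116 , -0.00080727,  0.00057862,  0.00018167,
       -0.00054489]), 'joint_efforts': array([-1.18215066e-03, -4.44865394e+01, -3.51340055e+01, -1.90440837e-04,
        9.07080132e-03,  2.06672115e-05]), 'eef_pos': array([ 0.12818207, -0.55998632,  0.2383895 ]), 'eef_rot': array([-6.77548335e-04,  7.81946274e-01, -6.23345218e-01, -5.51369681e-04]), 'wrist_force': array([ 0.26327127, -0.3315613 ,  0.44458623]), 'torque': array([ 0.01104035, -0.01752744,  0.00968468]), 'opening': 0.998406355543152} 0.008
side {'K': array([[493.72913844,   0.        , 317.2763559 ],
       [  0.        , 493.72913844, 244.52969302],
       [  0.        ,   0.        ,   1.        ]]), 'origin': array([0.02989897, 0.49924241, 0.63949452]), 'orientation': array([-0.36695581, -0.15145343,  0.37607624,  0.83724068])}
block_grip [([212.0, 288.0, 270.0, 362.0], 0.98), ([288.0, 319.0, 349.0, 390.0], 0.96), ([126.0, 310.0, 168.0, 387.0], 0.86), ([190.0, 368.0, 259.0, 425.0], 0.68)]
rail [([244.0, 167.0, 340.0, 302.0], 0.81)]
ambulance it knows: block_grip, rail, sole
crane it knows: block_grip, rail, sole
brush it knows: block_grip, rail, sole
top {'K': array([[476.79045251,   0.        , 314.07698813],
       [  0.        , 476.79045251, 236.39929329],
       [  0.        ,   0.        ,   1.        ]]), 'origin': array([0.4230641 , 0.04191311, 0.95995013]), 'orientation': array([-0.70396253, -0.02326948,  0.01575483,  0.70968097])}
block_grip [([203.0, 224.0, 233.0, 271.0], 0.97), ([217.0, 290.0, 268.0, 323.0], 0.95), ([145.0, 268.0, 195.0, 312.0], 0.94), ([126.0, 196.0, 176.0, 241.0], 0.61)]
rail [([280.0, 108.0, 354.0, 262.0], 0.89)]
ambulance it knows: block_grip, rail, sole
crane it knows: block_grip, rail, sole
brush it knows: block_grip, rail, sole
pics
```

View pics/side0.png

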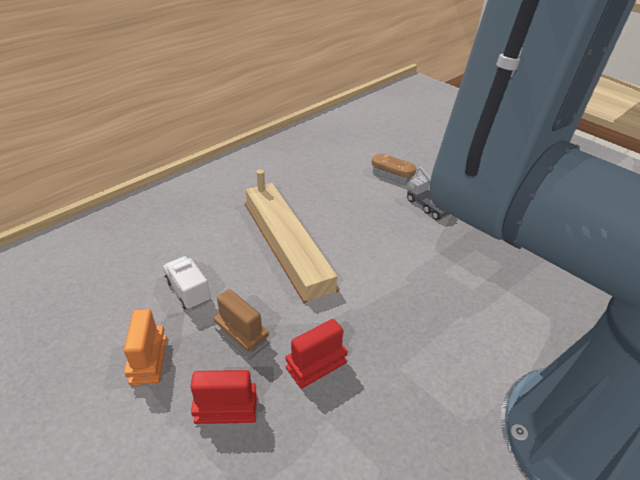

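View pics/top0.png

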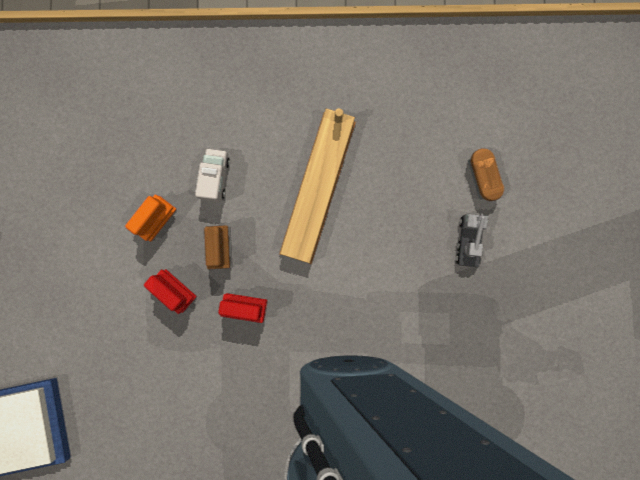

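Run:
```python
import cv2
a=cv2.imread('pics/top0.png')[90:340,110:370]
cv2.imwrite('pics/topc.png',cv2.resize(a,None,fx=2.4,fy=2.4,interpolation=cv2.INTER_CUBIC))
a=cv2.imread('pics/side0.png')[270:440,110:370]
cv2.imwrite('pics/sidec.png',cv2.resize(a,None,fx=3,fy=3,interpolation=cv2.INTER_CUBIC))
```

```text
(no output)
```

View pics/topc.png

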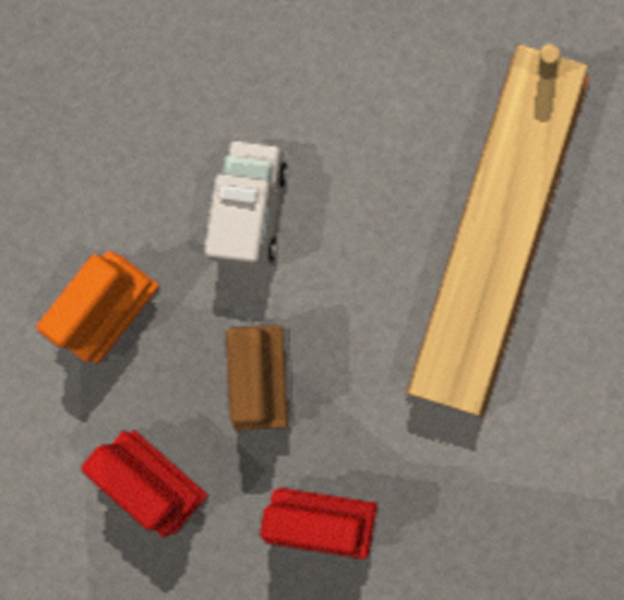

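View pics/sidec.png

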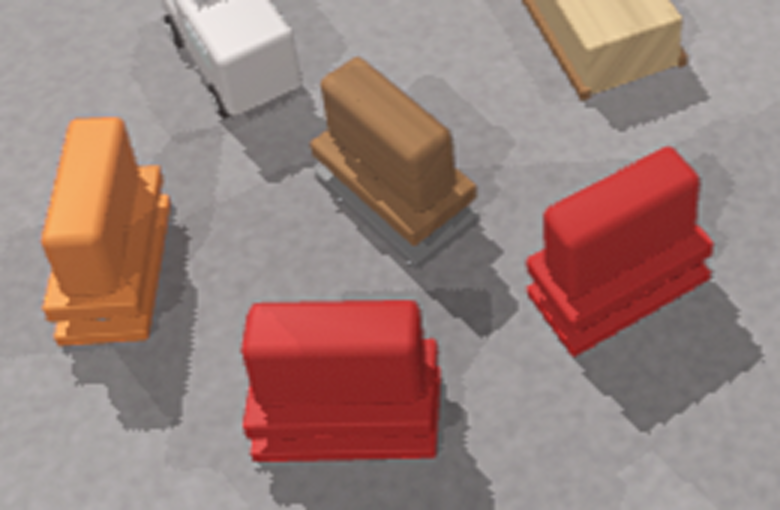

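The block meant is the brown one: top (217,246), side (241,319). It has a ridge and a grey sole. The same-shaped ones are orange (150,217 top) and red (170,291 and 243,308 top). The brush is the low oval at (487,174) top. The rail has its peg at (339,115) top, and its plain end is near (297,262).

Next I'll fit the poses with silhouettes in both views.

```bash
cat > h.py <<'E'
import numpy as np,cv2
from scipy.spatial.transform import Rotation as R
from scipy.optimize import minimize
from bench import viewer
cal={c:viewer.get_calibration(c) for c in("side","top")}
def Rq(q): return R.from_quat([q[1],q[2],q[3],q[0]])
def proj(c,P):
    k=cal[c];p=Rq(k["orientation"]).inv().apply(np.atleast_2d(P)-k["origin"])
    p=p*[1,-1,-1];u=p@k["K"].T;return u[:,:2]/u[:,2:]
def box(x0,x1,y0,y1,z0,z1):
    return np.array([[x,y,z] for x in(x0,x1) for y in(y0,y1) for z in(z0,z1)])
def place(pts,p): # x,y,yaw
    c,s=np.cos(p[2]),np.sin(p[2]);return pts@np.array([[c,s,0],[-s,c,0],[0,0,1]])+[p[0],p[1],p[3] if len(p)>3 else 0]
S=4
def render(c,boxes,p,roi):
    x0,y0,x1,y1=roi;m=np.zeros(((y1-y0)*S,(x1-x0)*S),np.uint8)
    for b in boxes:
        h=cv2.convexHull((((proj(c,place(b,p))-[x0,y0]+.5)*S)).astype(np.float32))
        cv2.fillConvexPoly(m,np.round(h*16).astype(np.int32),255,shift=4)
    return cv2.resize(m,(x1-x0,y1-y0),interpolation=cv2.INTER_AREA)/255.
def fit(masks,boxes,rois,p0,step):
    def cost(p):
        t=0
        for c in masks:
            r=render(c,boxes,p,rois[c]);t+=np.abs(r-masks[c]).sum()/max(masks[c].sum(),1)
        return t
    best=None
    for k in range(3):
        p0=p0 if best is None else best.x
        sim=np.array([p0]+[np.array(p0)+np.eye(len(p0))[i]*step[i]/(k+1) for i in range(len(p0))])
        r=minimize(cost,p0,method="Nelder-Mead",options=dict(initial_simplex=sim,xatol=1e-5,fatol=1e-5,maxiter=400))
        if best is None or r.fun<best.fun:best=r
    return best
def unproj(c,uv,z):
    k=cal[c];d=np.linalg.inv(k["K"])@[uv[0],uv[1],1];d=Rq(k["orientation"]).apply(d*[1,-1,-1]);t=(z-k["origin"][2])/d[2];return k["origin"]+t*d
BLOCK=[box(-.038,.038,-.014,.014,.032,.078),box(-.042,.042,-.022,.022,.018,.032)]
RAIL=[box(-.15,.15,-.03,.03,0,.04)]
E
python3 - <<'E'
from h import *
im={c:cv2.imread(f'pics/{c}0.png') for c in("top","side")}
def masks(rois,lo,hi):
    out={}
    for c,(x0,y0,x1,y1) in rois.items():
        hsv=cv2.cvtColor(im[c][y0:y1,x0:x1],cv2.COLOR_BGR2HSV)
        m=cv2.inRange(hsv,lo,hi);m=cv2.morphologyEx(m,cv2.MORPH_CLOSE,np.ones((3,3)))
        n,l,s,_=cv2.connectedComponentsWithStats(m);i=1+np.argmax(s[1:,4]);out[c]=(l==i)*1.
        print(c,s[i])
        cv2.imwrite(f'pics/m_{c}_{x0}.png',np.uint8(out[c]*255))
    return out
rb={"top":(195,215,245,285),"side":(205,280,280,370)}
mb=masks(rb,(5,90,25),(20,255,255))
rr={"top":(265,95,370,275),"side":(235,160,350,310)}
mr=masks(rr,(8,60,50),(30,255,255))
p0=unproj("top",(217,246),.06);a=unproj("top",(217,226),.078);b=unproj("top",(217,268),.078)
d=b-a;yb=np.arctan2(d[1],d[0]);print(p0,yb)
for cs in(("top","side"),("top",),("side",)):
    f=fit({c:mb[c] for c in cs},BLOCK,rb,[p0[0],p0[1],yb],[.01,.01,.1]);print("block",cs,f.x,np.degrees(f.x[2]),f.fun)
peg=unproj("top",(339,120),.04);e=unproj("top",(297,262),.04);d=peg-e
q0=[*(((peg+e)/2)[:2]),np.arctan2(d[1],d[0])];print(q0,peg,e)
for cs in(("top","side"),("top",),("side",)):
    f=fit({c:mr[c] for c in cs},RAIL,rr,q0,[.01,.01,.1]);print("rail",cs,f.x,np.degrees(f.x[2]),f.fun)
    pr=place(np.array([[.135,0,.085]]),f.x);print(pr,proj("top",pr),proj("side",pr))
E
```

```text
top [   9   10   26   44 1021]
side [   9    9   54   63 1890]
top [  14   13   77  157 5335]
side [  10   10   94  133 4967]
[0.45617269 0.23515989 0.06      ] -3.1381346907665364
block ('top', 'side') [ 0.4557859   0.24259843 -3.12102261] -178.82142343497281 0.24234563735168677
block ('top',) [ 0.45592642  0.24162882 -3.11070663] -178.23036134616203 0.08711182808088955
block ('side',) [ 0.45742133  0.24389923 -3.17110998] -181.69121831227173 0.13307812013694365
[np.float64(0.5632705116802702), np.float64(0.042860208104891696), np.float64(-0.2940645307282921)] [0.70175083 0.00092218 0.04      ] [0.4247902  0.08479823 0.04      ]
rail ('top', 'side') [ 0.57629722  0.04676661 -0.3151534 ] -18.056959852231635 0.18260344800482417
[[0.70464832 0.0049217  0.085     ]] [[337.83486107 111.27708605]] [[259.96396047 170.26732013]]
rail ('top',) [ 0.57484874  0.04457465 -0.31161252] -17.85408229329013 0.0939338809563188
[[0.7033472  0.00318447 0.085     ]] [[338.77471058 111.9536368 ]] [[261.05592107 170.2198365 ]]
rail ('side',) [ 0.57658136  0.04886508 -0.30878975] -17.69234964256853 0.05211888661242633
[[0.70519614 0.00783779 0.085     ]] [[336.26676049 111.00529769]] [[258.63973148 170.69244272]]
```

```bash
cat > g.py <<'E'
import sys
from h import *
from bench import telemetry
o=telemetry.get_obs();r=Rq(o["eef_rot"]);x,y,z,yaw=map(float,sys.argv[1:5])
g=np.array([x,y,z]);tx=r.as_matrix()[:,0];cur=np.degrees(np.arctan2(tx[1],tx[0]))
G=R.from_euler("z",yaw,degrees=True)*R.from_euler("x",180,degrees=True)
d=r.inv().apply(g-o["eef_pos"]);rv=np.degrees((r.inv()*G).as_rotvec())
print("t",round(o["time_s"],2),"pos",o["eef_pos"].round(4),"yaw",cur.round(2),"F",o["wrist_force"].round(2),"open",round(o["opening"],3))
print("shift",d.round(4),"turn",rv.round(2),"dist",np.linalg.norm(d).round(4), "q",o["q"].round(2))
E
python3 g.py .42 -.1 .24 -88.8
```

```text
t 0.3 pos [ 0.1282 -0.5604  0.239 ] yaw -77.12 F [0.21 0.36 0.19] open 1.003
shift [-0.3837 -0.3871 -0.0008] turn [-0.    0.04 11.68] dist 0.545 q [-1.55  0.18  1.61 -0.    1.35 -0.21]
```

>>> {"op": "step_arm", "data": {
  "plan": [
    [[-0.035,-0.035,0],[0,0,2.4]],
    [[-0.07,-0.07,0],[0,0,4.8]],
    [[-0.105,-0.105,0],[0,0,7.2]],
    [[-0.14,-0.14,0],[0,0,9.6]],
    [[-0.175,-0.175,0],[0,0,12]]
  ],
  "fingers": 75
}}

```text
time_s: 0.8
eef_pos: [0.2604, -0.3492, 0.2393]
eef_rot: [-0.0, 0.712, -0.703, 0.0]
wrist_force: [0.9, -1.2, 0.2]
opening: 0.75
```

```bash
python3 g.py .42 -.1 .24 -88.8; python3 g.py .456 .2425 .15 -88.8
```

```text
t 0.8 pos [ 0.2604 -0.3492  0.2393] yaw -89.26 F [ 0.88 -1.24  0.17] open 0.75
shift [-0.2471 -0.1628 -0.0007] turn [-0.02 -0.01 -0.46] dist 0.2959 q [-1.2  -0.15  1.94  0.    1.35  0.35]
t 0.8 pos [ 0.2604 -0.3492  0.2393] yaw -89.26 F [ 0.88 -1.24  0.17] open 0.75
shift [-0.5891 -0.2032  0.0892] turn [-0.02 -0.01 -0.46] dist 0.6296 q [-1.2  -0.15  1.94  0.    1.35  0.35]
```

>>> {"op": "step_arm", "data": {
  "plan": [
    [[-0.035,-0.035,0],[0,0,0]],
    [[-0.08,-0.055,0],[0,0,0]],
    [[-0.125,-0.075,0],[0,0,0]],
    [[-0.17,-0.095,0],[0,0,0]],
    [[-0.215,-0.115,0],[0,0,0]]
  ]
}}

```text
time_s: 1.3
eef_pos: [0.3719, -0.1323, 0.2396]
eef_rot: [-0.0, 0.712, -0.702, 0.001]
wrist_force: [0.5, -0.8, 0.4]
opening: 0.748
```

>>> {"op": "step_arm", "data": {
  "plan": [
    [[-0.048,-0.014,0.01],[0,0,0]],
    [[-0.096,-0.028,0.02],[0,0,0]],
    [[-0.143,-0.042,0.03],[0,0,0]],
    [[-0.19,-0.056,0.04],[0,0,0]],
    [[-0.237,-0.07,0.05],[0,0,0]]
  ]
}}

```text
time_s: 1.8
eef_pos: [0.4375, 0.104, 0.1897]
eef_rot: [-0.0, 0.713, -0.702, 0.001]
wrist_force: [1.3, -1.3, 0.2]
opening: 0.75
```

```bash
python3 g.py .456 .2425 .14 -88.8
```

```text
t 1.8 pos [0.4375 0.104  0.1897] yaw -89.1 F [ 1.3  -1.32  0.17] open 0.75
shift [-0.1382 -0.0206  0.0497] turn [-0.07 -0.01 -0.3 ] dist 0.1483 q [-0.03 -0.05  1.96 -0.    1.23  1.52]
```

>>> {"op": "step_arm", "data": {
  "plan": [
    [[-0.046,-0.007,0.01],[0,0,0]],
    [[-0.092,-0.014,0.02],[0,0,0]],
    [[-0.138,-0.02,0.03],[0,0,0]],
    [[-0.138,-0.02,0.06],[0,0,0]],
    [[-0.138,-0.02,0.06],[0,0,0]]
  ]
}}

```text
time_s: 2.3
eef_pos: [0.452, 0.2407, 0.1262]
eef_rot: [0.003, 0.714, -0.701, -0.002]
wrist_force: [-0.4, 0.2, -0.8]
opening: 0.747
```

```bash
python3 g.py .456 .2425 .05 -88.8
python3 - <<'E'
from bench import viewer
import cv2
for c,(x0,y0,x1,y1) in {"top":(110,130,310,350),"side":(110,190,400,420)}.items():
    im=viewer.camera(c)[y0:y1,x0:x1,::-1];cv2.imwrite(f"pics/a_{c}.png",cv2.resize(im,None,fx=2.5,fy=2.5))
E
```

```text
t 2.3 pos [0.452  0.2407 0.1262] yaw -88.95 F [-0.43  0.15 -0.82] open 0.747
shift [-0.0019 -0.0046  0.0761] turn [ 0.41 -0.11 -0.15] dist 0.0763 q [ 0.26  0.18  1.85 -0.    1.11  1.81]
```

View pics/a_side.png

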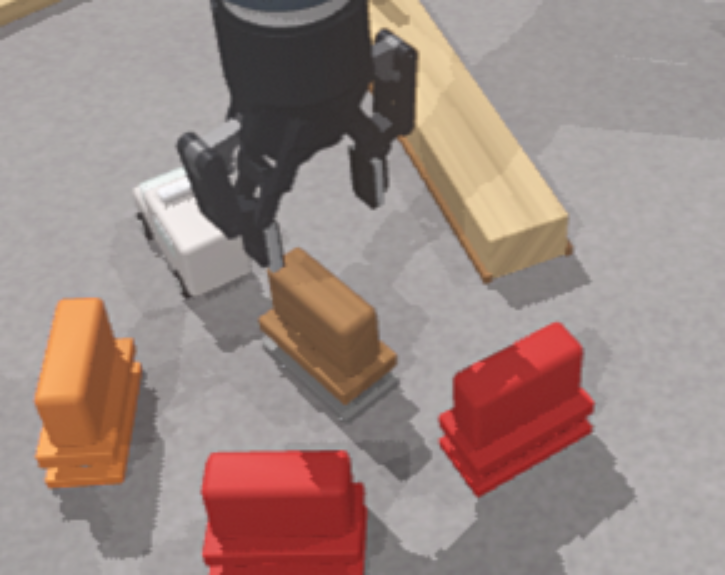

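View pics/a_top.png

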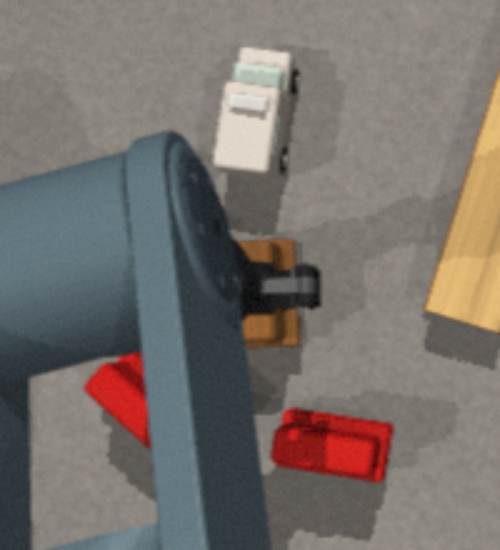

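The side view shows the fingers above the block, one on each side of the ridge. The top view shows them centred along it. Descending.

>>> {"op": "step_arm", "data": {
  "plan": [
    [[-0.002,-0.003,0.02],[0,0,0]],
    [[-0.002,-0.003,0.04],[0,0,0]],
    [[-0.002,-0.003,0.055],[0,0,0]],
    [[-0.002,-0.003,0.068],[0,0,0]],
    [[-0.002,-0.003,0.074],[0,0,0]]
  ]
}}

```text
time_s: 2.9
eef_pos: [0.4585, 0.2414, 0.0558]
eef_rot: [-0.0, 0.712, -0.702, 0.0]
wrist_force: [1.2, -0.4, -1.1]
opening: 0.752
```

```bash
python3 g.py .456 .2425 .049 -88.8;  python3 - <<'E'
from bench import viewer
import cv2
for c,(x0,y0,x1,y1) in {"side":(110,190,400,420)}.items():
    im=viewer.camera(c)[y0:y1,x0:x1,::-1];cv2.imwrite(f"pics/b_{c}.png",cv2.resize(im,None,fx=2.5,fy=2.5))
E
```

```text
t 2.9 pos [0.4585 0.2414 0.0558] yaw -89.21 F [ 1.22 -0.44 -1.14] open 0.752
shift [-0.0012  0.0025  0.0068] turn [-0.01  0.   -0.41] dist 0.0073 q [ 0.26  0.31  1.88 -0.    0.96  1.81]
```

View pics/b_side.png

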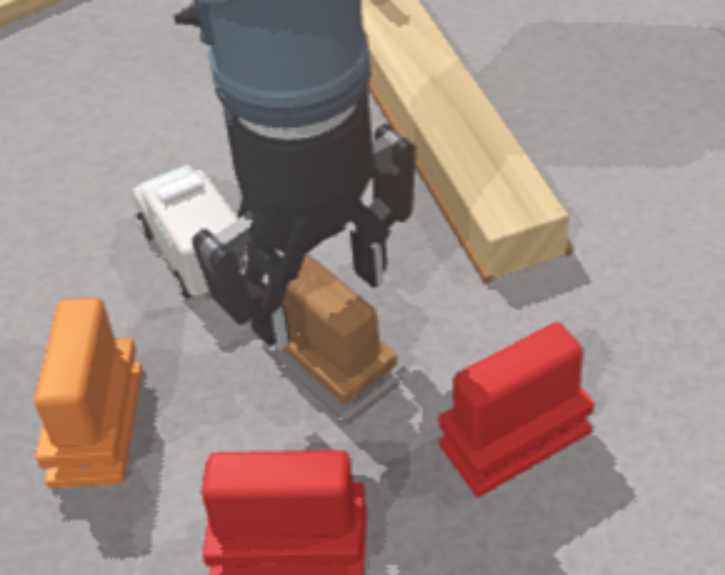

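>>> {"op": "step_arm", "data": {
  "plan": [
    [[-0.001,0.002,0.003],[0,0,0]],
    [[-0.001,0.002,0.006],[0,0,0]],
    [[-0.001,0.002,0.006],[0,0,0]]
  ]
}}

```text
time_s: 3.25
eef_pos: [0.4562, 0.2432, 0.0499]
eef_rot: [-0.0, 0.713, -0.702, 0.0]
wrist_force: [-0.2, 0.1, -0.2]
opening: 0.752
```

>>> {"op": "step_arm", "data": {
  "plan": [
    [[0,0,0],[0,0,0]],
    [[0,0,0],[0,0,0]],
    [[0,0,0],[0,0,0]],
    [[0,0,0],[0,0,0]],
    [[0,0,0],[0,0,0]]
  ],
  "fingers": 0
}}

```text
time_s: 3.75
eef_pos: [0.4563, 0.2433, 0.0499]
eef_rot: [-0.0, 0.713, -0.702, 0.0]
wrist_force: [0.3, 0.5, 0.7]
opening: 0.324
```

>>> {"op": "step_arm", "data": {
  "plan": [
    [[0,0,0],[0,0,0]],
    [[0,0,0],[0,0,0]],
    [[0,0,0],[0,0,0]]
  ]
}}

```text
time_s: 4.05
eef_pos: [0.4563, 0.2432, 0.0498]
eef_rot: [-0.0, 0.712, -0.702, 0.0]
wrist_force: [-0.3, -0.3, 1.6]
opening: 0.318
```

```bash
python3 g.py .456 .2425 .049 -88.8
```

```text
t 4.05 pos [0.4563 0.2432 0.0498] yaw -89.12 F [-0.29 -0.29  1.57] open 0.318
shift [0.0007 0.0003 0.0008] turn [-0.03  0.01 -0.32] dist 0.0012 q [0.26 0.31 1.88 0.   0.95 1.82]
```

Gripped: the opening is 27 mm against a 28 mm ridge. Sole contact on the rail should come at TCP z ≈ 0.0898. Lifting.

>>> {"op": "step_arm", "data": {
  "plan": [
    [[0,0,-0.015],[0,0,0]],
    [[0,0,-0.045],[0,0,0]],
    [[0,0,-0.085],[0,0,0]],
    [[0,0,-0.12],[0,0,0]],
    [[0,0,-0.13],[0,0,0]]
  ]
}}

```text
time_s: 4.55
eef_pos: [0.458, 0.2437, 0.1834]
eef_rot: [-0.003, 0.713, -0.702, 0.002]
wrist_force: [0.1, -0.4, -0.5]
opening: 0.32
```

```bash
python3 - <<'E'
from h import *
print(place(np.array([[.075,0,0],[-.105,0,0],[.02,0,0]]),[.5757,.0465,np.radians(-17.9)]))
E
python3 g.py .647 .0235 .18 -107.9
```

```text
[[0.64706958 0.02344825 0.        ]
 [0.47578259 0.07877244 0.        ]
 [0.59473189 0.04035287 0.        ]]
t 4.55 pos [0.458  0.2437 0.1834] yaw -89.12 F [ 0.14 -0.43 -0.48] open 0.32
shift [ 0.2231 -0.1856  0.0041] turn [-0.32  0.13 18.78] dist 0.2902 q [ 0.26  0.11  1.81 -0.    1.22  1.82]
```

>>> {"op": "step_arm", "data": {
  "plan": [
    [[0.037,-0.03,0],[0,0,3]],
    [[0.075,-0.062,0],[0,0,6.3]],
    [[0.112,-0.093,0],[0,0,9.5]],
    [[0.149,-0.124,0],[0,0,12.6]],
    [[0.186,-0.155,0],[0,0,15.8]]
  ]
}}

```text
time_s: 5.05
eef_pos: [0.6139, 0.0579, 0.1777]
eef_rot: [-0.001, -0.608, 0.794, 0.001]
wrist_force: [1.1, 1.1, -0.9]
opening: 0.322
```

```bash
python3 g.py .647 .0235 .18 -107.9
```

```text
t 5.05 pos [0.6139 0.0579 0.1777] yaw -105.06 F [ 1.08  1.08 -0.93] open 0.322
shift [ 0.0247 -0.0409 -0.0024] turn [ 0.16 -0.03  2.84] dist 0.0478 q [-0.1   0.33  1.55  0.    1.26  1.74]
```

>>> {"op": "step_arm", "data": {
  "plan": [
    [[0.012,-0.02,0],[0,0,1.4]],
    [[0.024,-0.04,0],[0,0,2.8]],
    [[0.024,-0.04,0],[0,0,2.8]],
    [[0.024,-0.04,0],[0,0,2.8]]
  ]
}}

```text
time_s: 5.45
eef_pos: [0.6453, 0.0259, 0.1776]
eef_rot: [-0.001, -0.59, 0.808, 0.001]
wrist_force: [-0.4, 0.3, -1.9]
opening: 0.319
```

```bash
python3 g.py .647 .0235 .105 -107.9;  python3 - <<'E'
from bench import viewer
import cv2
for c,(x0,y0,x1,y1) in {"side":(160,90,400,320),"top":(220,80,440,300)}.items():
    im=viewer.camera(c)[y0:y1,x0:x1,::-1];cv2.imwrite(f"pics/c_{c}.png",cv2.resize(im,None,fx=2.5,fy=2.5))
E
```

```text
t 5.45 pos [0.6453 0.0259 0.1776] yaw -107.76 F [-0.36  0.25 -1.87] open 0.319
shift [ 0.0018 -0.0026  0.0726] turn [ 0.2  -0.02  0.14] dist 0.0726 q [-0.14  0.39  1.47  0.    1.28  1.74]
```

View pics/c_side.png

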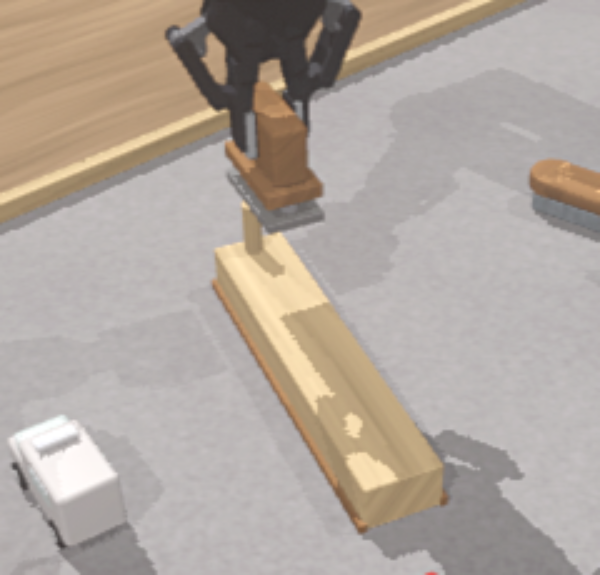

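View pics/c_top.png

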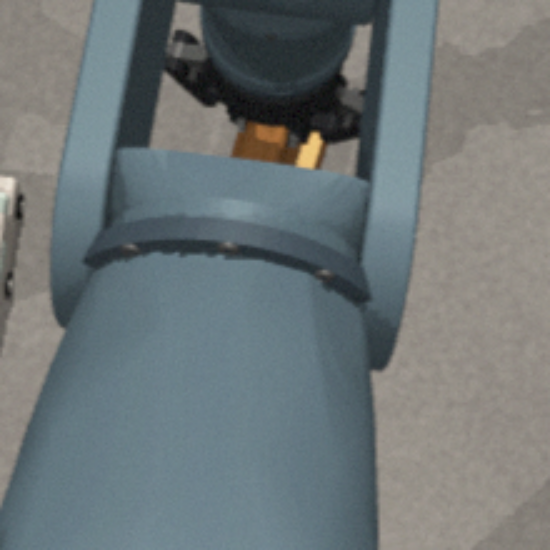

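The side view shows the block over the peg end of the rail, in line with it and near the peg; the top view is mostly hidden by the arm. Lowering to just above the rail.

>>> {"op": "step_arm", "data": {
  "plan": [
    [[0.001,-0.001,0.02],[0,0,0]],
    [[0.001,-0.001,0.045],[0,0,0]],
    [[0.001,-0.001,0.065],[0,0,0]],
    [[0.001,-0.001,0.075],[0,0,0]],
    [[0.001,-0.001,0.078],[0,0,0]]
  ]
}}

```text
time_s: 6.05
eef_pos: [0.6457, 0.0258, 0.1003]
eef_rot: [-0.001, -0.59, 0.807, 0.001]
wrist_force: [0.1, 0.2, -2.0]
opening: 0.32
```

>>> {"op": "step_arm", "data": {
  "plan": [
    [[0,0,0],[0,0,0]],
    [[0,0,0],[0,0,0]]
  ]
}}

```text
time_s: 6.25
eef_pos: [0.6478, 0.0249, 0.1031]
eef_rot: [0.001, -0.59, 0.807, -0.001]
wrist_force: [-0.7, -1.3, -1.0]
opening: 0.325
```

```bash
python3 g.py .647 .0235 .085 -107.9;  python3 - <<'E'
from bench import viewer
import cv2
for c,(x0,y0,x1,y1) in {"side":(200,110,360,260)}.items():
    im=viewer.camera(c)[y0:y1,x0:x1,::-1];cv2.imwrite(f"pics/d_{c}.png",cv2.resize(im,None,fx=4,fy=4))
E
```

```text
t 6.25 pos [0.6478 0.0249 0.1031] yaw -107.7 F [-0.71 -1.28 -1.01] open 0.325
shift [0.0016 0.0004 0.0181] turn [-0.12  0.02  0.2 ] dist 0.0181 q [-0.14  0.48  1.51  0.    1.15  1.74]
```

View pics/d_side.png

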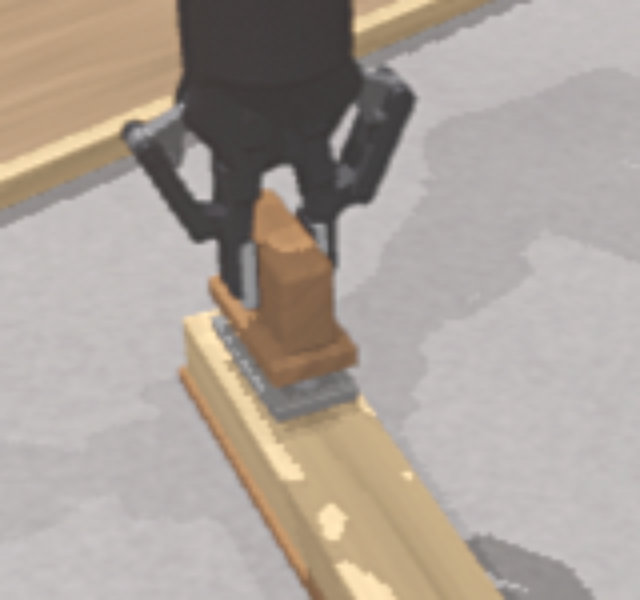

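```bash
python3 g.py .647 .0235 .085 -107.9
python3 - <<'E'
from h import *
P=np.array([[-.042,.022,0],[-.042,-.022,0],[.042,.022,0],[.038,0,.078],[-.038,-.014,.078],[-.038,.014,.078]])
print((proj("side",place(P,[.6478,.0249,np.radians(-17.7),.0525]))-[200,110])*4)
# rail top corner plain end & peg end
P=np.array([[-.15,.03,.04],[-.15,-.03,.04],[.15,.03,.04],[.127,0,.04]])
print(proj("side",place(P,[.5757,.0465,np.radians(-17.9)])),(proj("side",place(P,[.5757,.0465,np.radians(-17.9)]))-[200,110])*4)
E
```

```text
t 6.3 pos [0.6479 0.0248 0.1031] yaw -107.71 F [ 0.57  0.41 -1.17] open 0.32
shift [0.0016 0.0005 0.0181] turn [-0.13  0.02  0.19] dist 0.0182 q [-0.14  0.48  1.51  0.    1.15  1.74]
[[273.03494515 421.53007367]
 [358.86594921 398.14591302]
 [211.69938072 325.14123952]
 [247.62929889 185.40056693]
 [336.5270815  261.77905518]
 [278.76875339 276.01422597]]
[[304.9627532  285.91853815]
 [337.24803435 275.29591704]
 [244.99958582 188.29027559]
 [262.67010034 190.90142245]] [[419.85101279 703.67415261]
 [548.99213741 661.18366817]
 [179.99834326 313.16110237]
 [250.68040138 323.60568982]]
```

The model corners match the picture within about 2 px, and the block is at rail x ≈ +75 mm. Pressing down gently.

>>> {"op": "step_arm", "data": {
  "plan": [
    [[0.0,0,0.004],[0,0,0]],
    [[0.0,0,0.008],[0,0,0]],
    [[0.0,0,0.012],[0,0,0]],
    [[0.0,0,0.015],[0,0,0]],
    [[0.0,0,0.015],[0,0,0]]
  ]
}}

```text
time_s: 6.8
eef_pos: [0.6471, 0.0247, 0.0868]
eef_rot: [-0.0, -0.59, 0.808, -0.0]
wrist_force: [-1.6, 0.4, 3.4]
opening: 0.317
```

>>> {"op": "step_arm", "data": {
  "plan": [
    [[0,0,0],[0,0,0]],
    [[0,0,0],[0,0,0]]
  ]
}}

```text
time_s: 7.0
eef_pos: [0.6472, 0.0247, 0.0872]
eef_rot: [0.0, -0.59, 0.808, -0.0]
wrist_force: [-2.8, 0.3, 4.0]
opening: 0.321
```

```bash
python3 g.py .647 .0235 .085 -107.9
```

```text
t 7.0 pos [0.6472 0.0247 0.0872] yaw -107.72 F [-2.84  0.29  3.97] open 0.321
shift [ 0.0012 -0.0002  0.0022] turn [-0.02 -0.    0.18] dist 0.0025 q [-0.14  0.5   1.52 -0.    1.12  1.74]
```

>>> {"op": "step_arm", "data": {
  "plan": [
    [[0.0,0,0.001],[0,0,0]],
    [[0.0,0,0.0022],[0,0,0]],
    [[0.0,0,0.0022],[0,0,0]],
    [[0.0,0,0.0022],[0,0,0]]
  ]
}}

```text
time_s: 7.4
eef_pos: [0.6472, 0.0247, 0.0848]
eef_rot: [0.0, -0.59, 0.808, -0.0]
wrist_force: [-2.1, -0.7, 5.5]
opening: 0.32
```

```bash
python3 g.py .4758 .0788 .085 -107.9;  python3 - <<'E'
from bench import viewer
import cv2
for c,(x0,y0,x1,y1) in {"side":(200,110,360,260)}.items():
    im=viewer.camera(c)[y0:y1,x0:x1,::-1];cv2.imwrite(f"pics/e_{c}.png",cv2.resize(im,None,fx=4,fy=4))
E
```

```text
t 7.4 pos [0.6472 0.0247 0.0848] yaw -107.72 F [-2.14 -0.71  5.49] open 0.32
shift [ 0.0007  0.1797 -0.0003] turn [-0.02 -0.    0.18] dist 0.1797 q [-0.14  0.5   1.52 -0.    1.12  1.74]
```

View pics/e_side.png

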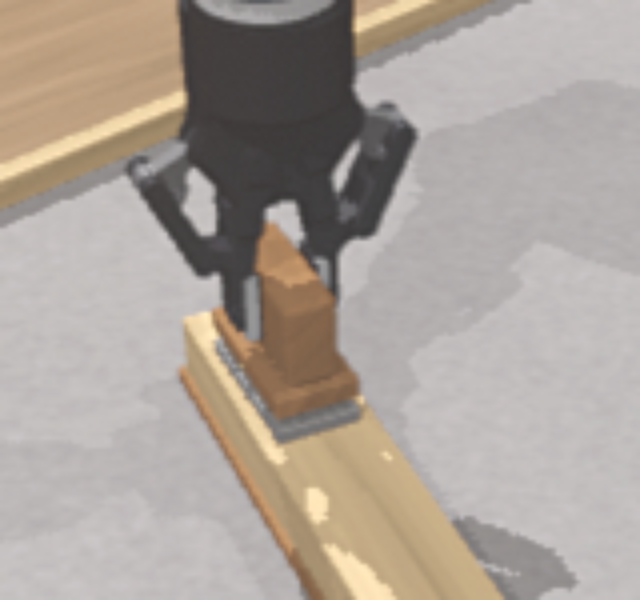

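The side view shows the sole plate partly pushed in, about 5 mm, flat on the rail and about 3 mm right of the centre line. Sweeping along tool +y with a small sideways trim.

>>> {"op": "step_arm", "data": {
  "plan": [
    [[0.0,0.003,0],[0,0,0]],
    [[0.0,0.008,0],[0,0,0]],
    [[-0.001,0.014,0],[0,0,0]],
    [[-0.001,0.02,0],[0,0,0]],
    [[-0.001,0.026,0],[0,0,0]]
  ]
}}

```text
time_s: 7.95
eef_pos: [0.6231, 0.0337, 0.0851]
eef_rot: [0.001, -0.59, 0.808, -0.001]
wrist_force: [4.6, -1.7, 5.3]
opening: 0.321
```

```bash
python3 g.py .4758 .0788 .085 -107.9
```

```text
t 7.95 pos [0.6231 0.0337 0.0851] yaw -107.72 F [ 4.61 -1.75  5.28] open 0.321
shift [ 0.0019  0.154  -0.0002] turn [-0.13  0.03  0.18] dist 0.1541 q [-0.14  0.46  1.59  0.    1.09  1.74]
```

>>> {"op": "step_arm", "data": {
  "plan": [
    [[0.0,0.006,0],[0,0,0]],
    [[0.0,0.012,0],[0,0,0]],
    [[0,0.018,0],[0,0,0]],
    [[0,0.023,0],[0,0,0]],
    [[0,0.028,0],[0,0,0]]
  ]
}}

```text
time_s: 8.45
eef_pos: [0.5964, 0.0422, 0.0851]
eef_rot: [0.001, -0.59, 0.808, -0.001]
wrist_force: [4.0, -1.4, 5.1]
opening: 0.324
```

```bash
python3 g.py .4758 .0788 .085 -107.9
```

```text
t 8.45 pos [0.5964 0.0422 0.0851] yaw -107.72 F [ 4.05 -1.42  5.11] open 0.324
shift [ 0.0019  0.126  -0.0002] turn [-0.14  0.03  0.18] dist 0.126 q [-0.13  0.41  1.66  0.    1.07  1.75]
```

>>> {"op": "step_arm", "data": {
  "plan": [
    [[0.0,0.006,0],[0,0,0]],
    [[0.0,0.012,0],[0,0,0]],
    [[0,0.018,0],[0,0,0]],
    [[0,0.024,0],[0,0,0]],
    [[0,0.03,0],[0,0,0]]
  ]
}}

```text
time_s: 8.95
eef_pos: [0.5678, 0.0514, 0.0851]
eef_rot: [0.001, -0.59, 0.808, -0.001]
wrist_force: [4.2, -0.4, 5.5]
opening: 0.319
```

>>> {"op": "step_arm", "data": {
  "plan": [
    [[0.0,0.006,0],[0,0,0]],
    [[0.0,0.012,0],[0,0,0]],
    [[0,0.018,0],[0,0,0]],
    [[0,0.023,0],[0,0,0]],
    [[0,0.028,0],[0,0,0]]
  ]
}}

```text
time_s: 9.45
eef_pos: [0.5412, 0.0599, 0.085]
eef_rot: [0.001, -0.59, 0.808, -0.001]
wrist_force: [4.5, -1.3, 4.8]
opening: 0.326
```

```bash
python3 g.py .4758 .0788 .085 -107.9;  python3 - <<'E'
from bench import viewer
import cv2
for c,(x0,y0,x1,y1) in {"side":(220,150,380,300)}.items():
    im=viewer.camera(c)[y0:y1,x0:x1,::-1];cv2.imwrite(f"pics/f_{c}.png",cv2.resize(im,None,fx=4,fy=4))
E
```

```text
t 9.45 pos [0.5412 0.0599 0.085 ] yaw -107.71 F [ 4.52 -1.32  4.82] open 0.326
shift [ 0.0019  0.068  -0.0001] turn [-0.13  0.02  0.19] dist 0.068 q [-0.11  0.3   1.8  -0.    1.03  1.77]
```

View pics/f_side.png

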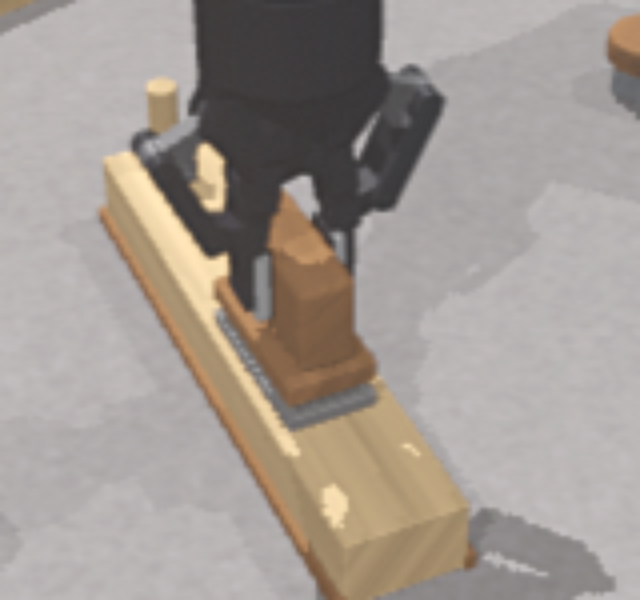

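The block is still pressed, upright and inside the rail's edges, with about 66 mm to go. Continuing.

>>> {"op": "step_arm", "data": {
  "plan": [
    [[-0.001,0.006,0],[0,0,0]],
    [[-0.001,0.012,0],[0,0,0]],
    [[-0.001,0.018,0],[0,0,0]],
    [[-0.001,0.024,0],[0,0,0]],
    [[-0.001,0.03,0],[0,0,0]]
  ]
}}

```text
time_s: 10.0
eef_pos: [0.5129, 0.07, 0.0851]
eef_rot: [0.001, -0.59, 0.808, -0.001]
wrist_force: [4.9, -1.8, 4.8]
opening: 0.324
```

>>> {"op": "step_arm", "data": {
  "plan": [
    [[0,0.006,0],[0,0,0]],
    [[0,0.012,0],[0,0,0]],
    [[0,0.018,0],[0,0,0]],
    [[0,0.024,0],[0,0,0]],
    [[0,0.03,0],[0,0,0]]
  ]
}}

```text
time_s: 10.5
eef_pos: [0.4843, 0.0791, 0.085]
eef_rot: [0.001, -0.59, 0.808, -0.001]
wrist_force: [4.8, -1.2, 5.9]
opening: 0.325
```

>>> {"op": "step_arm", "data": {
  "plan": [
    [[0,0.004,0],[0,0,0]],
    [[0,0.006,0],[0,0,0]],
    [[0,0.006,0],[0,0,0]],
    [[0,0.006,0],[0,0,0]]
  ]
}}

```text
time_s: 10.9
eef_pos: [0.4783, 0.081, 0.0849]
eef_rot: [0.001, -0.59, 0.808, -0.0]
wrist_force: [3.7, -1.2, 5.6]
opening: 0.321
```

```bash
python3 g.py .4758 .0788 .085 -107.9;  python3 - <<'E'
from bench import viewer
import cv2
for c,(x0,y0,x1,y1) in {"side":(220,160,380,310)}.items():
    im=viewer.camera(c)[y0:y1,x0:x1,::-1];cv2.imwrite(f"pics/g_{c}.png",cv2.resize(im,None,fx=4,fy=4))
E
```

```text
t 10.9 pos [0.4783 0.081  0.0849] yaw -107.71 F [ 3.72 -1.22  5.65] open 0.321
shift [ 0.0029  0.0017 -0.0001] turn [-0.08  0.02  0.19] dist 0.0034 q [-0.08  0.19  1.95  0.    1.    1.8 ]
```

View pics/g_side.png

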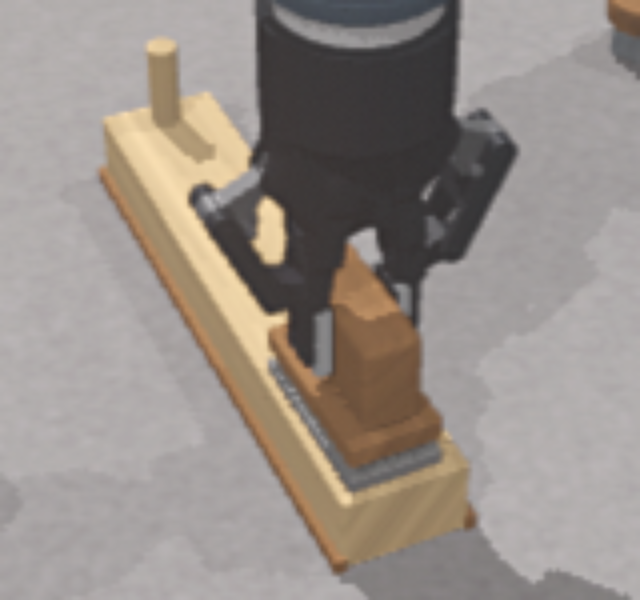

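The block is at the plain end, about 5 mm from flush, so within the 62 mm. Lifting straight up.

>>> {"op": "step_arm", "data": {
  "plan": [
    [[0,0.002,-0.01],[0,0,0]],
    [[0,0.003,-0.03],[0,0,0]],
    [[0,0.004,-0.055],[0,0,0]],
    [[0,0.004,-0.075],[0,0,0]],
    [[0,0.004,-0.085],[0,0,0]]
  ]
}}

```text
time_s: 11.45
eef_pos: [0.4731, 0.0825, 0.1702]
eef_rot: [-0.0, -0.59, 0.807, 0.001]
wrist_force: [0.6, 0.2, -1.8]
opening: 0.32
```

```bash
python3 g.py .42 -.06 .17 -107.9
```

```text
t 11.45 pos [0.4731 0.0825 0.1702] yaw -107.7 F [ 0.65  0.24 -1.76] open 0.32
shift [0.1519 0.0073 0.0003] turn [ 0.08 -0.01  0.2 ] dist 0.1521 q [-0.08  0.05  1.91  0.    1.19  1.8 ]
```

>>> {"op": "step_arm", "data": {
  "plan": [
    [[0.03,0.002,0],[0,0,0]],
    [[0.065,0.004,0],[0,0,0]],
    [[0.1,0.006,0],[0,0,0]],
    [[0.135,0.007,0],[0,0,0]],
    [[0.152,0.007,0],[0,0,0]]
  ]
}}

```text
time_s: 11.95
eef_pos: [0.4189, -0.0616, 0.1682]
eef_rot: [-0.001, -0.589, 0.808, 0.002]
wrist_force: [0.3, -0.1, -2.8]
opening: 0.32
```

>>> {"op": "step_arm", "data": {
  "plan": [
    [[0,0,0.025],[0,0,0]],
    [[0,0,0.055],[0,0,0]],
    [[0,0,0.085],[0,0,0]],
    [[0,0,0.1],[0,0,0]],
    [[0,0,0.108],[0,0,0]]
  ]
}}

```text
time_s: 12.45
eef_pos: [0.4185, -0.0592, 0.059]
eef_rot: [-0.002, -0.59, 0.808, 0.003]
wrist_force: [0.3, -0.6, -1.5]
opening: 0.319
```

>>> {"op": "step_arm", "data": {
  "plan": [
    [[0,0,0],[0,0,0]],
    [[0,0,0],[0,0,0]]
  ]
}}

```text
time_s: 12.65
eef_pos: [0.4214, -0.0605, 0.0618]
eef_rot: [-0.0, -0.59, 0.808, 0.0]
wrist_force: [0.2, -0.1, -2.0]
opening: 0.322
```

```bash
python3 g.py .42 -.06 .05 -107.9
python3 - <<'E'
from bench import viewer
import cv2
im=viewer.camera("side")[:,:,::-1];cv2.imwrite(f"pics/i_side.png",im)
E
```

```text
t 12.65 pos [ 0.4214 -0.0605  0.0618] yaw -107.71 F [ 0.21 -0.1  -1.97] open 0.322
shift [-0.      0.0014  0.0118] turn [0.01 0.   0.19] dist 0.0119 q [-0.42  0.11  2.1   0.    0.93  1.46]
```

View pics/i_side.png

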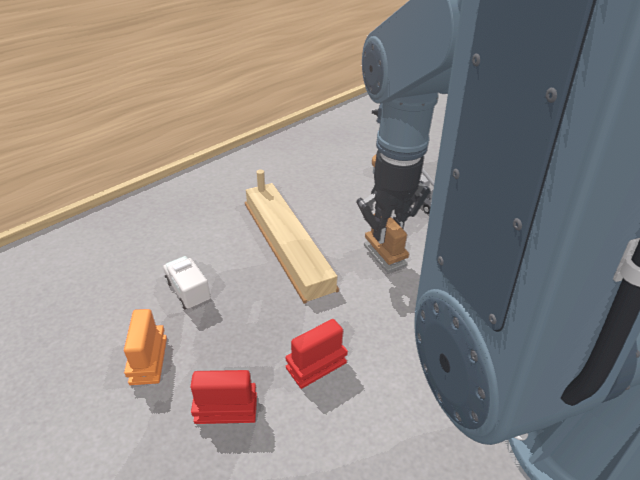

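The side view shows the block at (387,245), upright, just above open ledge and well clear of the rail. Lowering the last 12 mm.

>>> {"op": "step_arm", "data": {
  "plan": [
    [[0,0,0.004],[0,0,0]],
    [[0,0,0.008],[0,0,0]],
    [[0,0,0.011],[0,0,0]],
    [[0,0,0.0125],[0,0,0]],
    [[0,0,0.0125],[0,0,0]]
  ]
}}

```text
time_s: 13.2
eef_pos: [0.4215, -0.0606, 0.0491]
eef_rot: [0.0, -0.59, 0.808, 0.0]
wrist_force: [-0.5, 0.9, 2.6]
opening: 0.322
```

>>> {"op": "step_arm", "data": {
  "plan": [
    [[0,0,0],[0,0,0]],
    [[0,0,0],[0,0,0]]
  ]
}}

```text
time_s: 13.4
eef_pos: [0.4215, -0.0606, 0.0492]
eef_rot: [0.0, -0.59, 0.808, -0.0]
wrist_force: [-0.2, -0.7, 1.4]
opening: 0.325
```

Contact made (wrist force changed sign, z 0.049). Releasing.

>>> {"op": "step_arm", "data": {
  "plan": [
    [[0,0,0],[0,0,0]],
    [[0,0,0],[0,0,0]],
    [[0,0,0],[0,0,0]],
    [[0,0,0],[0,0,0]],
    [[0,0,0],[0,0,0]]
  ],
  "fingers": 75
}}

```text
time_s: 13.9
eef_pos: [0.4213, -0.0605, 0.049]
eef_rot: [-0.0, -0.59, 0.808, 0.0]
wrist_force: [0.4, -0.2, -0.4]
opening: 0.749
```

>>> {"op": "step_arm", "data": {
  "plan": [
    [[0,0,-0.01],[0,0,0]],
    [[0,0,-0.03],[0,0,0]],
    [[0,0,-0.06],[0,0,0]],
    [[0,0,-0.1],[0,0,0]],
    [[0,0,-0.14],[0,0,0]]
  ]
}}

```text
time_s: 14.4
eef_pos: [0.4208, -0.0603, 0.1909]
eef_rot: [-0.0, -0.59, 0.808, 0.0]
wrist_force: [1.1, -0.4, 1.0]
opening: 0.75
```

```bash
python3 g.py .42 -.06 .05 -107.9
python3 - <<'E'
from bench import viewer
import cv2
for c in("side","top"):
    im=viewer.camera(c)[:,:,::-1];cv2.imwrite(f"pics/j_{c}.png",im)
E
```

```text
t 14.4 pos [ 0.4208 -0.0603  0.1909] yaw -107.72 F [ 1.13 -0.41  1.02] open 0.75
shift [-0.      0.0008  0.1409] turn [0.02 0.   0.18] dist 0.1409 q [-0.42 -0.12  2.02 -0.    1.24  1.46]
```

View pics/j_side.png

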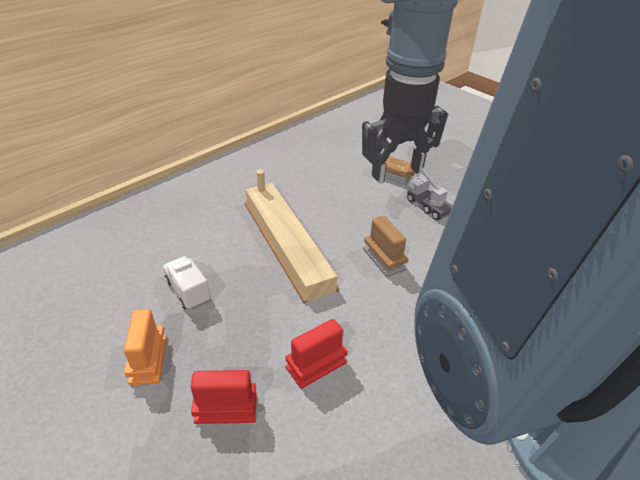

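View pics/j_top.png

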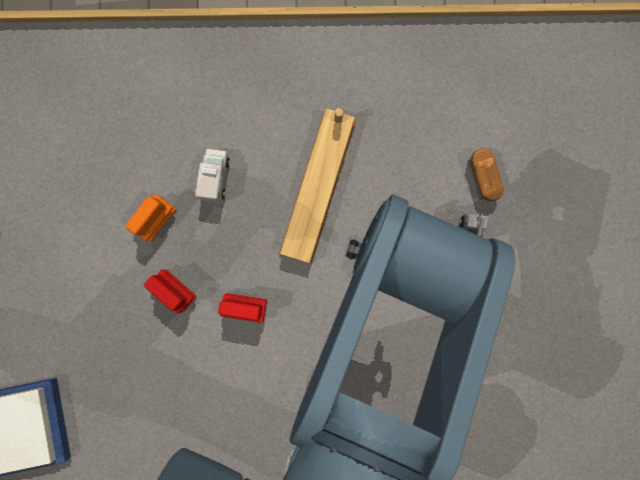

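The side view shows the block upright on its sole at (387,245), released and clear of the rail. The ambulance (186,281), crane (428,195) and brush are where they were at the start. Handing in.

```bash
python3 -c "
from bench import ticket;print(ticket.hand_in())"
```

```text
the job is handed in; nothing more can be done
None
```

I gripped the brown block by its ridge and set its sole on the rail about 10 mm from the peg. I pressed it in by about 5 mm (6–7 N) and swept it in one stroke to about 5 mm short of flush with the plain end. I then lifted it off, stood it on the ledge about 6 cm or more from the rail and released it. The job was handed in at about 14.4 s, and no verdict was reported.

- **Stroke:** TCP height stayed at 84.8–85.1 mm against 89.8 mm at first contact. The upward force on the tool stayed at 4.8–5.9 N at every check.
- **Final pictures:** The block stands upright and released. The ambulance, brush and crane show no visible shift; the top view hid part of the crane.
- **Disagreements:** The two cameras' rail fits differed by about 4 mm across the rail. A side-view look put the block about 3 mm off the centre line, so I trimmed about 2 mm sideways during the sweep; both are well inside the 20 mm allowed.
- **Not measured directly:** Sole travel and contact force were inferred from TCP height and wrist force.

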